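# Crank a board-test lift up against its sprung press pad

## Robot

A 6-joint arm with a two-finger parallel gripper is mounted at the origin on the work surface. World frame = base frame: x ahead of the robot, y to its left, z up, the work surface at z = 0. Lengths are in m, angles in degrees, forces in N, time in s.
With the tool pointing down it reaches from about 0.3 to 0.75 m from the base axis. Payload 8.5 kg.
Tool frame: the origin (TCP) lies on the centre line of the jaws, within the pads' length; the fingertips stand 17 mm ahead of it and the grasp point (between the pads) lies 2 mm behind it (env.tcp_to_tips is the distance from the TCP to the fingertips, in m); z points along the fingers, y is the line along which they close (so a half turn about z gives the same grasp; the last joint's range is limited). The gripper opens to 85 mm and grips with 20 to 120 N. Pads are 22 mm wide; open, the fingers measure 114 mm over their backs; the gripper's body (76 mm by 85 mm) begins 54 mm behind the grasp point. The pads swing forward as they close: fully open they stand 13 mm farther back than shut.
Start: joints at [-12.336, 21.807, 74.336, -0, 83.858, -12.336], TCP at [0.55, 0, 0.248] pointing down, gripper open.
Joint ranges: [-178.18, 178.18], [-50.72, 133.34], [12.68, 142.11], [-81.47, 261.47], [9.98, 163.14], [-165.26, 165.26]. Speed limits (degrees/s): [136.94, 136.94, 180, 180, 180, 180].

## Interface

Orientations are given as a 3x3 rotation matrix whose columns are the frame's x, y, z axes.
In Python, from rig import env gives the robot as it stands. The module is installed in compiled form; this text tells all that it offers.
- The arm moves only by the shell command python3 -m pendant 'ROWS' [FORCE]. ROWS is JSON, a list of rows, each a list of 7 numbers: the opening, from 0 (shut) to 1 (fully open), then the shift along the tool's x, y, z in m, then the turn, a rotation vector about the tool's x, y, z in rad. A call has 1 to 5 rows; each row is the pose to reach, as a shift and turn from the pose commanded when the call began, along the tool's axes at that moment; what a row does not reach only later rows make up. A row lasts 1/8 s, in which the tool goes at most 62.5 mm and 10.7 degrees, less where a joint would pass 70% of its speed; a pose out of reach is approached as far as the arm can. A call with a gripper value outside its range is refused whole. The fingers move at their own pace and stop on an object; FORCE is the grip in N (left out, the last holds). Time passes only in rows, so rows that repeat a pose let the fingers close. It gives the time, the measured TCP pose, the force, the opening and the grip force at its end, in the units of the state.
- env.observe(): the state, without advancing time (a new reading comes with each control period).
- env.get_image(name): name is "scene" or "side" or "wrist"; returns a dict with "image" (480x640x3 uint8, blue, green, red), "fx", "fy", "cx", "cy" (pixels), "pose" (4x4, takes a point from camera to world coordinates). Camera axes: x right, y up, looking along -z (the intrinsics and any distortion apply to the point x, -y, -z); pixel columns grow to the right and rows downward; lengths in m; the calibration is good to about 2 mm. The wrist camera is an equidistant fisheye: a pixel r from the principal point sees the ray r / f radians off the axis. A picture is of the moment at which its call begins. There is no depth.
- env.close_job(): hands the job in; it is judged then, once.
Trained networks look in the newest picture that a camera, given by its name, has taken for a name from the list of things; names that differ only in an ending like _2 or _b are one class to them, and where a whole thing is asked for, a point or a joint stands for the part that bears it (a point fixed in the world has none). Each returns a list of dicts, best first, with "conf" (0 to 1); they miss things now and then, are a little off and sometimes report something else, mostly with a low value. They report only what shows in the picture. A call takes as long as a camera call. They do not tell look-alikes from the thing itself.
- env.find_in(camera, thing): "bbox" ([centre column, centre row, width, height] in pixels, round what is visible of it).
- env.trace(camera, thing): "mask" (480x640 bool, what is visible of it) and "bbox" ([centre column, centre row, width, height] in pixels, round what is visible of it).
- env.tip_of(camera, thing): "centre" ([column, row] in pixels: a listed point, or the origin of a listed thing).
The state is a dict: "time_s": time; "q": joint angles; "qvel": joint speeds; "joint_efforts": joint torques, N m; "position": TCP position; "tool_rot": TCP orientation; "ft_force": force on the tool from outside, world axes, zero at the start; "wrist_torque": the same for the moment, N m; "grip_width": finger opening in m; "gripper_force": force on a finger pad.
Only numpy, scipy, OpenCV 4.12 (cv2) and the standard library are available. Lean on these libraries where they do the work, as an engineer would, in place of code of your own. Each camera call takes 0.05 s, during which the arm holds its last target. There are 200 camera calls.

## Task

Pick up the loose crank handle and fit it fully home on the square drive end of the lift's upright screw, feeling for the square rather than forcing it down. Then wind the lift table up until the board's heatsink has pushed the sprung pad up so far that the brass rod's top is level with the top of the fixed steel post beside it, without overdriving it. Leave the crank fully home on the screw, let go, and leave the other things on the bench alone.

Things in the scene. Friction and masses are not known exactly. Their poses are not given: they have to be found in the camera images.
- crank_hub (a point): Centre (24 mm above the underside) of the hub of the loose dark steel crank handle, 0.3 kg. Hub: upright block 30 x 30 mm, 48 mm tall, with a centred square socket in its underside, 14 mm wide, 34 mm deep, sides parallel to the hub's. x runs along the crank's arm, z up. The crank starts flat on the bench, socket down, to one side of the lift, arm roughly towards -x.
- crank_foot (a point): Centre of the underside of the same hub (the socket's mouth); axes as crank_hub. The flat arm (18 mm wide, 10 mm thick, level with the underside) runs from the hub along +x to 71 mm from the axis and carries the upright grip.
- grip_center (a point): Centre of the crank's upright black grip, a cylinder of diameter 20 mm, 48 mm long, that spins freely on its own upright axis, 60 mm from the hub's axis; the centre is 37 mm above the hub's underside. Its orientation means nothing.
- collar (a point): On the lift, on the upright screw's axis: top of the fixed round collar (diameter 36 mm, 150 mm above the bench) on which the hub rests when fully home. Above it stands the screw's drive end: a 12 mm square, 22 mm tall, then a round nose, diameter 9 mm, 6 mm tall. The square's angle is any and not given (see or feel it). This point's x points along the lift towards the press head.
- jack: The lift's fixed grey base plate 260 x 140 x 15 mm with guide rods and bearing plate; origin on the bench under the screw axis, x along the plate towards the press head. Nothing of the lift but the drive end stands above the collar. With the nose in the socket, the hub stops 22 mm above the collar until the squares agree within about 10 degrees; then it can go down.
- stage: The lift table with the board and its aluminium heatsink, on the screw; its z (up) rises with it, its origin is an arbitrary point of it on the screw axis. Turning the screw clockwise seen from above raises it 8 mm a turn; it stays where it is left. Turning takes about 0.2 N m (3.3 N at the grip), about half as much again once the spring is pressed. The heatsink starts 2 to 10 mm under the pad.
- rod_top (a point): Top centre of the brass rod (diameter 12 mm) of the white sprung pad, standing up through the press head's crossbar 130 mm from the screw. At rest it is 6 mm below the post's top. Once the heatsink touches the pad, the rod rises with the table, so three quarters of a turn from touching brings it level; spring about 60 N plus 5 N per mm. z is up.
- post_top (a point): Top centre of the fixed steel post (diameter 12 mm) on the press head's crossbar, 22 mm beside the rod: the height mark for the rod. z is up. The press head's height differs from time to time.
- multimeter: Bystander: yellow multimeter lying flat, 150 x 75 x 34 mm, loose; origin under its centre. It lies on the side of the lift where the crank does not.
- spool: Bystander: metal solder spool standing on end, diameter 52 mm, 40 mm tall, loose; origin under its centre.
- screwdriver: Bystander: screwdriver lying flat, 170 mm long, loose; origin under its middle.
Things that resemble listed ones, but are neither listed nor needed, are in the scene too. Of the things that look like the part that bears crank_hub, the smallest one is meant.

How it is judged (in metres and radians):
On the way, in this order (a step that is already met when the one before it is completed fails the run):
1. the crank's hub is fully home on the screw's square end (z of crank_foot in the frame of collar between -0.004 and 0.004 m and horizontal distance between crank_foot and collar below 0.004 m and angle between crank_foot's own z axis and vertical below 0.12 rad), for 0.2 s.
2. with the crank home, the rod has been wound up level with the post (within 2 mm) (all of step 1 and z of rod_top in the frame of post_top above -0.002 m), for 0.1 s.
At the end, for the whole second after the job is handed in: The brass rod's top is level with the fixed post's top within 2 mm, and the crank is still fully home on the screw: its underside within 4 mm of the collar's top face and of the screw's axis, upright within 0.12 rad (all of step 2 and z of rod_top in the frame of post_top below 0.002 m); the robot touches nothing.
It fails at once if the crank is pressed on the lift with more than 25 N while it is not yet down over the square (contact force between crank and jack above 25 N and z of crank_foot in the frame of collar above 0.018 m).
It fails at once if the pad is overdriven: the rod's top more than 4 mm above the post's (z of rod_top in the frame of post_top above 0.004 m).
It fails at once if the multimeter is moved more than 30 mm (distance of multimeter from where it was at the start of the episode above 0.03 m).
It fails at once if the spool is moved more than 30 mm (distance of spool from where it was at the start of the episode above 0.03 m).
It fails at once if the screwdriver is moved more than 30 mm (distance of screwdriver from where it was at the start of the episode above 0.03 m).
It also fails if it takes over 72 s, if anything falls off the work surface, if the arm or the gripper's body presses on something with over 40 N, if the wrist force passes 120 N, or if a joint passes its speed limit or range.

## Working session

There is one attempt and no reset: what is moved stays moved. The work goes in short steps, Python scripts to look and compute and a shell command to move; the robot and the scene stay as the last step left them, time stands still between calls to the robot, and variables do not carry over. Pictures are saved under pics/ and viewed, at most 10 in all, crops included, and the job is handed in when it is done.

```bash
mkdir -p pics
cat > h.py <<'E'
import numpy as np, cv2
from rig import env
def ray(im,uv,wrist=False):
    x=(uv[0]-im["cx"])/im["fx"]; y=(uv[1]-im["cy"])/im["fy"]
    if wrist:
        r=np.hypot(x,y); s=np.sin(r)/r if r>1e-9 else 1.; d=np.array([x*s,y*s,np.cos(r)])
    else: d=np.array([x,y,1.])
    d=np.array([d[0],-d[1],-d[2]]); P=np.array(im["pose"])
    d=P[:3,:3]@d; return P[:3,3],d/np.linalg.norm(d)
def atz(im,uv,z,wrist=False):
    o,d=ray(im,uv,wrist); return o+d*(z-o[2])/d[2]
def tri(rs):
    A=sum(np.eye(3)-np.outer(d,d) for o,d in rs); b=sum((np.eye(3)-np.outer(d,d))@o for o,d in rs)
    return np.linalg.solve(A,b)
E
python3 - <<'E'
from h import *
np.set_printoptions(precision=4,suppress=True)
R={}
ims={}
for c in["scene","side","wrist"]:
    im=env.get_image(c); ims[c]=im; cv2.imwrite(f"pics/{c}0.png",im["image"])
    print(c,im["fx"],im["cx"],im["cy"],np.array(im["pose"])[:3].tolist())
    for t in["crank_hub","crank_foot","grip_center","collar","rod_top","post_top","multimeter","spool","screwdriver"]:
        for d in env.tip_of(c,t)[:3]:
            print(c,t,round(d["conf"],2),np.round(d["centre"],1), atz(im,d["centre"],{"crank_hub":.024,"crank_foot":0,"grip_center":.037,"collar":.15,"rod_top":.25,"post_top":.25}.get(t,0),c=="wrist"))
print(env.observe())
E
```

```text
scene 464.64621786455274 323.78885583418315 244.3555812779747 [[-0.04999142764716494, -0.5779822504804765, 0.8145166513284565, 1.4782071059145299], [0.9987011929583713, -0.03696213980448193, 0.03506746932129822, 0.022255512980199944], [0.009837903502501896, 0.8152118242215319, 0.5790793532013363, 0.7864563227620336]]
scene crank_hub 0.86 [239.  247.2] [ 0.4347 -0.2603  0.024 ]
scene crank_hub 0.62 [205.3 254.5] [ 0.4744 -0.3453  0.024 ]
scene crank_hub 0.58 [279.4 271.5] [ 0.5356 -0.1336  0.024 ]
scene crank_foot 0.89 [280.  282.3] [ 0.5506 -0.1312  0.    ]
scene crank_foot 0.81 [205.5 262.2] [ 0.4778 -0.3472  0.    ]
scene crank_foot 0.77 [241.3 252.9] [ 0.4288 -0.2572  0.    ]
scene grip_center 0.71 [366.1 259.4] [0.4861 0.093  0.037 ]
scene grip_center 0.64 [170.1 246. ] [ 0.4589 -0.4455  0.037 ]
scene grip_center 0.54 [256.8 231.4] [ 0.3718 -0.2197  0.037 ]
scene collar 0.69 [350.3 223.6] [0.4883 0.046  0.15  ]
scene rod_top 0.63 [362.5 260. ] [0.7704 0.066  0.25  ]
scene rod_top 0.6 [345.7 269.5] [0.8014 0.0343 0.25  ]
scene post_top 0.67 [373.2 256.5] [0.7579 0.0868 0.25  ]
sce
[... 2188 characters left out ...]
od_top 0.55 [409.4 117.9] [0.5801 0.0831 0.25  ]
wrist post_top 0.88 [399.8  87.4] [0.5766 0.0933 0.25  ]
wrist post_top 0.28 [410.4 118.3] [0.5805 0.083  0.25  ]
{'time_s': 1.5, 'q': array([-12.3366,  21.8067,  74.3353,  -0.0012,  83.8574, -12.3363]), 'qvel': array([-0.066 , -0.0698,  0.0032,  0.0117,  0.116 ,  0.0018]), 'joint_efforts': array([  0.    , -44.8325, -23.1463,  -0.0002,   0.0005,   0.    ]), 'position': array([ 0.55  , -0.    ,  0.2483]), 'tool_rot': array([[ 0.,  1.,  0.],
       [ 1., -0., -0.],
       [-0.,  0., -1.]]), 'ft_force': array([-1.0104,  0.1001,  0.238 ]), 'wrist_torque': array([ 0.0177, -0.0034,  0.0038]), 'gripper_force': 0.0, 'grip_width': 0.08561534247247593}
```

View pics/side0.png

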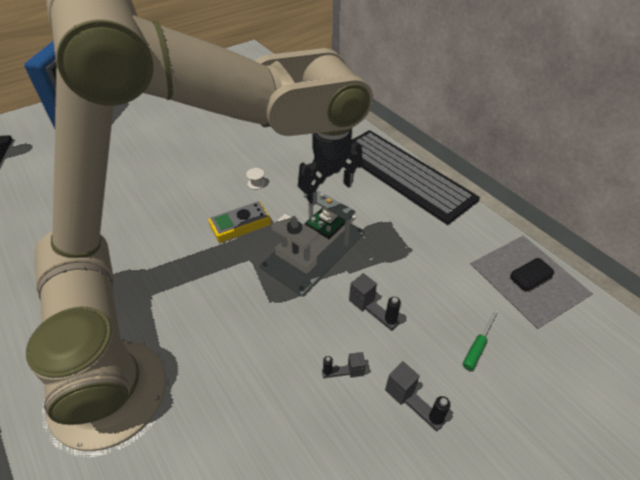

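View pics/wrist0.png

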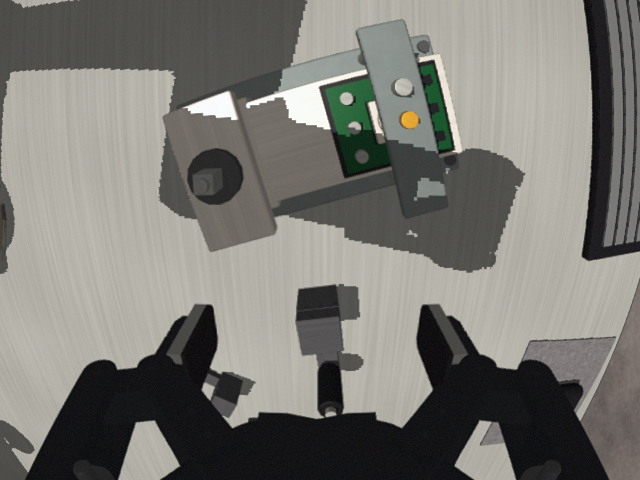

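View pics/scene0.png

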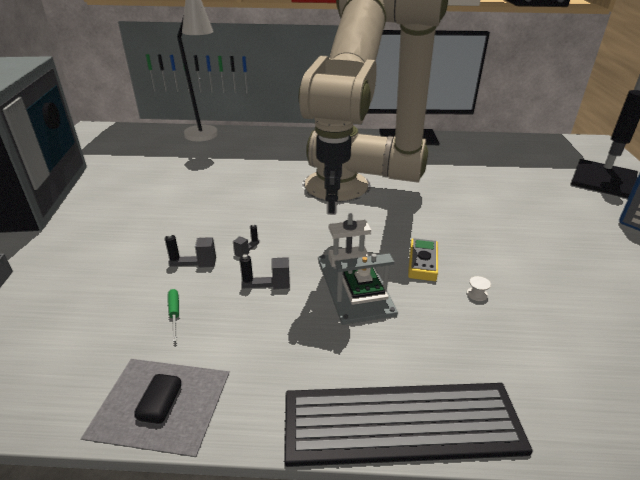

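Side: three cranks; the smallest has its hub at about (355,363) and its grip at (326,364). The lift's collar is at (294,224). Wrist: drive end at (208,180), rod at (409,119), post at (402,87). Scene: small crank at (241,247), crossbar at about (370,260).

Run:
```python
from h import *
np.set_printoptions(precision=4,suppress=True)
# reuse pics with fresh calibrations (nothing moved)
I={c:env.get_image(c) for c in["scene","side","wrist"]}
def T(**k): return tri([ray(I[c],uv,c=="wrist") for c,uv in k.items()])
print("hub",T(scene=(239,247.2),side=(354.6,362.7),wrist=(223.5,394.8)))
print("foot",T(scene=(241.3,252.9),side=(352.2,371.9),wrist=(224.2,383.1)))
print("grip",T(scene=(256.8,231.4),side=(325.8,364.4)))
print("collar",T(scene=(350.3,223.6),side=(294.8,223.9),wrist=(211.7,176.1)))
print("rod",T(scene=(362.5,260),side=(327.7,201.8),wrist=(409.4,117.9)))
print("post",T(scene=(373.2,256.5),side=(324.6,194.1),wrist=(399.8,87.4)))
w=I["wrist"]["image"]
a=cv2.resize(w[130:230,150:270],None,fx=5,fy=5,interpolation=cv2.INTER_CUBIC)
a=cv2.convertScaleAbs(a,alpha=1.8,beta=0)
b=cv2.resize(I["side"]["image"][180:280,240:380],(600,500)[::1] and (280,200),interpolation=cv2.INTER_CUBIC)
cv2.imwrite("pics/crop1.png",a)
# small crank orientation from wrist mask & side
for c in["side","wrist","scene"]:
    for d in env.trace(c,"crank_hub")[:4]:
        m=d["mask"].astype(np.uint8); print(c,round(d["conf"],2),np.round(d["bbox"]),m.sum())
```

```text
hub [ 0.4311 -0.2564  0.0242]
foot [ 0.4247 -0.2574 -0.0019]
grip [ 0.3761 -0.2225  0.0381]
collar [0.4869 0.0457 0.1506]
rod [0.6094 0.0791 0.1278]
post [0.6067 0.0995 0.1374]
side 0.88 [416. 398.  63.  68.] 1792
side 0.83 [375. 303.  53.  52.] 1457
side 0.77 [343. 363.  45.  29.] 741
side 0.64 [314. 254. 109.  90.] 5002
wrist 0.62 [320. 352.  51. 132.] 4397
scene 0.96 [266. 270.  50.  35.] 1087
scene 0.9 [245. 241.  27.  30.] 421
scene 0.78 [190. 250.  49.  29.] 1030
```

View pics/crop1.png

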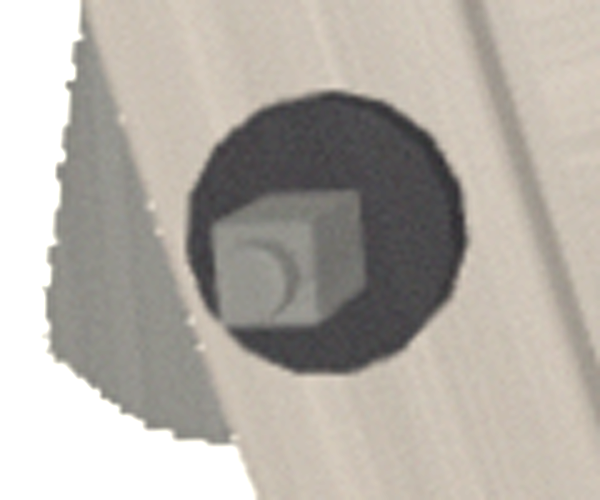

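The crop shows the square's top face with corners near (212,228), (312,220), (318,325) and (228,327) in crop pixels, plus the round nose; the collar is the dark disc.

Run:
```python
from h import *
im=env.get_image("wrist")
P=[atz(im,(150+x/5,130+y/5),.172,True)[:2] for x,y in[(212,228),(312,220),(318,325),(228,327)]]
print(np.round(P,4),np.mean(P,0))
for i in range(4):
    d=P[(i+1)%4]-P[i]; print(np.linalg.norm(d),np.degrees(np.arctan2(d[1],d[0])))
Q=[atz(im,(150+x/5,130+y/5),.15,True)[:2] for x,y in[(187,232),(466,232),(328,92),(328,374)]]
print(np.round(Q,4),np.mean(Q,0))
```

```text
[[0.4786 0.0505]
 [0.4907 0.0511]
 [0.4905 0.0389]
 [0.4796 0.0389]] [0.48484501 0.04485067]
0.012091757552150716 2.5193222016431993
0.01215711532713169 -90.51719156368483
0.010951101667897305 -179.97294067578267
0.01167485842114075 95.00838388184953
[[0.4674 0.0464]
 [0.504  0.0454]
 [0.4872 0.0634]
 [0.485  0.0275]] [0.48591525 0.04568298]
```

```bash
R='[1,-0.256,-0.12,0.05,0,0,-0.9]'; python3 -m pendant '[[1,-0.256,-0.12,0.04,0,0,-0.9],[1,-0.256,-0.12,0.04,0,0,-0.9],[1,-0.256,-0.12,0.04,0,0,-0.9],[1,-0.256,-0.12,0.04,0,0,-0.9],[1,-0.256,-0.12,0.04,0,0,-0.9]]' && python3 -m pendant '[[1,0,0,0,0,0,-0.1],[1,0,0,0,0,0,-0.1],[1,0,0,0,0,0,-0.1]]'
python3 - <<'E'
from h import *
np.set_printoptions(precision=4,suppress=True)
o=env.observe(); print(o["time_s"],o["position"],o["q"],o["tool_rot"].tolist())
im=env.get_image("wrist"); cv2.imwrite("pics/w1.png",im["image"])
for t,z in(("crank_hub",.024),("crank_foot",0),("grip_center",.037)):
    for d in env.tip_of("wrist",t)[:3]: print(t,round(d["conf"],2),np.round(d["centre"],1),atz(im,d["centre"],z,True))
E
```

```text
time_s: 2.48
position: [0.4329, -0.2506, 0.2094]
tool_rot: [[-0.743, 0.67, 0.0], [0.67, 0.743, -0.0], [-0.001, 0.0, -1.0]]
ft_force: [0.1, -0.7, -0.6]
grip_width: 0.0855
gripper_force: 0.0
time_s: 2.85
position: [0.4341, -0.2486, 0.2096]
tool_rot: [[-0.802, 0.598, 0.0], [0.598, 0.802, -0.0], [-0.0, -0.0, -1.0]]
ft_force: [0.7, -1.0, 1.5]
grip_width: 0.0854
gripper_force: 0.0
2.85 [ 0.4341 -0.2486  0.2096] [-43.3894  18.7795  85.8998   0.0004  75.3069 -96.696 ] [[-0.801843094175336, 0.5975346184925889, 0.00017895876511927328], [0.5975345974056467, 0.8018431138569544, -0.0001601981737985506], [-0.00023922080813918725, -2.1519745692114517e-05, -0.9999999711551525]]
crank_hub 0.92 [496.5 235.9] [ 0.5567 -0.1238  0.024 ]
crank_hub 0.85 [305.2 211.2] [ 0.429  -0.2569  0.024 ]
crank_foot 0.66 [484.9 226.7] [ 0.5542 -0.1245  0.    ]
crank_foot 0.57 [308.5 205.5] [ 0.4314 -0.2557  0.    ]
crank_foot 0.57 [269.2 289.1] [ 0.4771 -0.3405  0.    ]
grip_center 0.74 [437.  307.8] [ 0.5772 -0.2109  0.037 ]
grip_center 0.62 [202.7 361.7] [ 0.4902 -0.4386  0.037 ]
grip_center 0.57 [298. 144.] [ 0.3784 -0.2254  0.037 ]
```

View pics/w1.png

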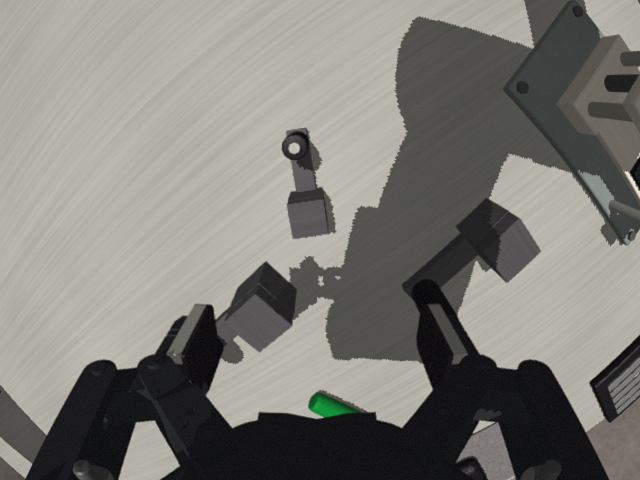

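```bash
python3 -m pendant '[[0.8,-0.0014,-0.0088,0.04,0,0,-0.1],[0.8,-0.0014,-0.0088,0.08,0,0,-0.1],[0.8,-0.0014,-0.0088,0.13,0,0,-0.1],[0.8,-0.0014,-0.0088,0.13,0,0,-0.1]]'
python3 - <<'E'
from h import *
np.set_printoptions(precision=4,suppress=True)
o=env.observe(); print(o["time_s"],o["position"],o["tool_rot"][:,0])
im=env.get_image("wrist"); cv2.imwrite("pics/w2.png",im["image"])
for t,z in(("crank_hub",.024),("crank_foot",0),("grip_center",.037)):
    for d in env.tip_of("wrist",t)[:3]: print(t,round(d["conf"],2),np.round(d["centre"],1),atz(im,d["centre"],z,True))
print(env.observe()["position"])
E
```

```text
time_s: 3.55
position: [0.4287, -0.2557, 0.0774]
tool_rot: [[-0.858, 0.514, -0.005], [0.513, 0.858, 0.005], [0.006, 0.002, -1.0]]
ft_force: [-0.4, -0.5, 0.8]
grip_width: 0.0682
gripper_force: 0.0
3.55 [ 0.4287 -0.2557  0.0774] [-0.8581  0.5135  0.0063]
crank_hub 0.74 [316.5 276.9] [ 0.429  -0.2555  0.024 ]
crank_hub 0.63 [234.7 403.3] [ 0.4827 -0.3514  0.024 ]
crank_hub 0.62 [578.9 330.8] [ 0.5666 -0.1204  0.024 ]
crank_foot 0.95 [244.7 369.3] [ 0.4754 -0.342   0.    ]
crank_foot 0.86 [558.5 309.1] [ 0.5591 -0.1225  0.    ]
crank_foot 0.59 [316.5 258.6] [ 0.4285 -0.2552  0.    ]
grip_center 0.87 [311.1 170.3] [ 0.3774 -0.2275  0.037 ]
grip_center 0.58 [481.1 424. ] [ 0.5852 -0.214   0.037 ]
grip_center 0.58 [147.8 458.9] [ 0.4966 -0.4508  0.037 ]
[ 0.4306 -0.2575  0.0814]
```

View pics/w2.png

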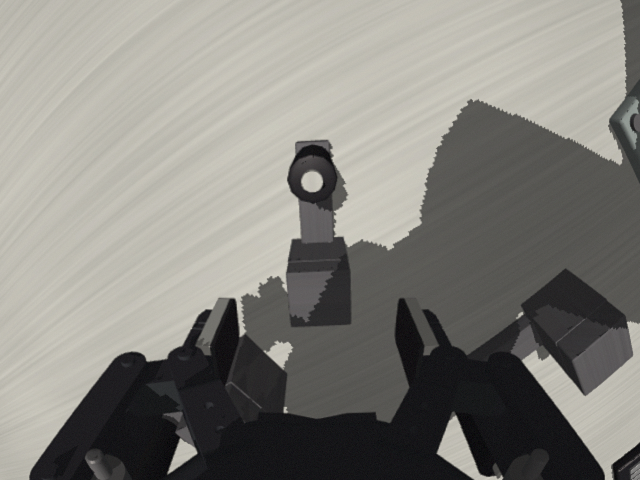

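Hub top face spans (289–351, 272–325), with the edge level in the image, so the jaws are aligned and centred on it.

```bash
python3 -m pendant '[[0.8,0.0024,0.001,0.025,0,0,0],[0.8,0.0024,0.001,0.046,0,0,0],[0.8,0.0024,0.001,0.046,0,0,0],[0,0.0024,0.001,0.046,0,0,0],[0,0.0024,0.001,0.046,0,0,0]]' 80; python3 -m pendant '[[0,0,0,0,0,0,0],[0,0,0,0,0,0,0]]'; python3 -m pendant '[[0,0,0,-0.02,0,0,0],[0,0,0,-0.06,0,0,0],[0,0,0,-0.06,0,0,0]]'
python3 - <<'E'
from h import *
np.set_printoptions(precision=4,suppress=True)
im=env.get_image("wrist"); cv2.imwrite("pics/w3.png",im["image"]); o=env.observe(); print(o["position"],o["tool_rot"].tolist(),np.array(im["pose"])[:3,3])
np.savez("w3.npz",pose=im["pose"],p=o["position"],R=o["tool_rot"])
for t in("crank_hub","crank_foot","grip_center"):
    for d in env.tip_of("wrist",t)[:2]: print(t,round(d["conf"],2),np.round(d["centre"],1))
E
```

```text
time_s: 4.38
position: [0.4286, -0.2552, 0.0346]
tool_rot: [[-0.858, 0.513, 0.002], [0.513, 0.858, -0.002], [-0.002, -0.001, -1.0]]
ft_force: [0.0, 0.6, 0.1]
grip_width: 0.0329
gripper_force: 0.0
time_s: 4.62
position: [0.4286, -0.2553, 0.0348]
tool_rot: [[-0.858, 0.513, 0.002], [0.513, 0.858, -0.002], [-0.002, -0.001, -1.0]]
ft_force: [-1.5, 0.6, 8.9]
grip_width: 0.0288
gripper_force: 78.2
time_s: 5.0
position: [0.429, -0.2556, 0.0958]
tool_rot: [[-0.858, 0.513, 0.004], [0.513, 0.858, -0.004], [-0.005, -0.001, -1.0]]
ft_force: [0.2, 0.3, -3.0]
grip_width: 0.0288
gripper_force: 79.0
[ 0.4283 -0.2549  0.0942] [[-0.8580890037069052, 0.5134987468225937, 0.0015161559671458382], [0.5134969637997412, 0.8580902286131004, -0.0014239828526024564], [-0.0020322120307695577, -0.0004433625415090795, -0.9999978367696195]] [ 0.3558 -0.2114  0.2206]
crank_hub 0.78 [562.4 317.5]
crank_hub 0.63 [317.  321.3]
crank_foot 0.98 [314.  296.3]
crank_foot 0.71 [544.8 292.5]
grip_center 0.63 [311.7 189.7]
```

View pics/w3.png

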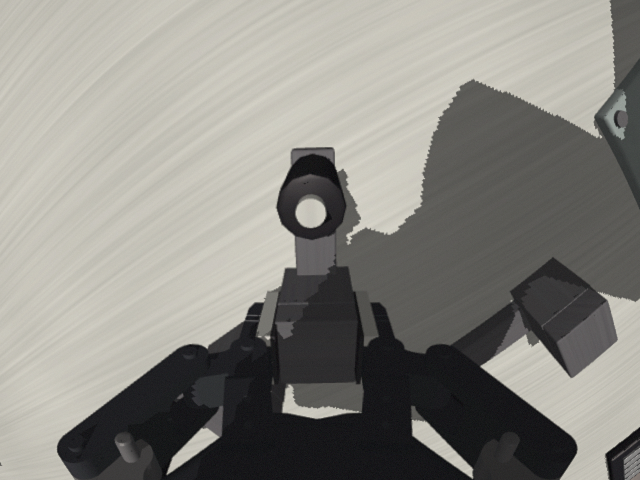

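Held hub: top face edges at rows ~322 and ~382, columns 277–360; grip cap at (311,212).

Run:
```python
from h import *
np.set_printoptions(precision=4,suppress=True)
s=np.load("w3.npz"); im=env.get_image("wrist"); im=dict(im); im["pose"]=s["pose"]; p,R=s["p"],s["R"]
def loc(uv,zt): # zt above TCP
    return R.T@(atz(im,uv,p[2]+zt,True)-p)
for n,uv,zt in(("near",(318,322),.0134),("far",(318,382),.0134),("L",(277,350),.0134),("R",(359,350),.0134),("grip top",(311,212),.0264),("hubc",(317,321.3),-.0106),("foot",(314,296.3),-.0346),("gripc",(311.7,189.7),.0024)): print(n,loc(uv,zt))
print(env.observe()["position"],env.observe()["time_s"])
```

```text
near [ 0.0117  0.0006 -0.0134]
far [-0.0174  0.0006 -0.0134]
L [-0.0012 -0.0149 -0.0134]
R [-0.0012  0.0161 -0.0134]
grip top [ 0.0561 -0.0015 -0.0265]
hubc [-0.0034  0.0002  0.0106]
foot [-0.004  -0.0012  0.0346]
gripc [ 0.0573 -0.0016 -0.0025]
[ 0.4277 -0.2544  0.0924] 5.25
```

```bash
python3 -m pendant '[[0,0,0,-0.06,0,0,0],[0,0.01,0.025,-0.12,0,0,0],[0,0.03,0.08,-0.145,0,0,0],[0,0.05,0.135,-0.145,0,0,0],[0,0.07,0.186,-0.145,0,0,0]]' 80; python3 -m pendant '[[0,0.0177,0.0448,0,0,0,-0.15],[0,0.0377,0.0998,0,0,0,-0.3],[0,0.0377,0.0998,0,0,0,-0.45],[0,0.0377,0.0998,0,0,0,-0.557],[0,0.0377,0.0998,0,0,0,-0.557]]'; python3 -m pendant '[[0,0,0,0,0,0,0],[0,0,0,0,0,0,0]]'
python3 - <<'E'
from h import *
np.set_printoptions(precision=4,suppress=True)
im=env.get_image("wrist"); cv2.imwrite("pics/w4.png",im["image"]); 
s=env.get_image("scene"); cv2.imwrite("pics/s4.png",s["image"])
d=env.get_image("side"); cv2.imwrite("pics/d4.png",d["image"])
P=np.array([[*env.observe()["position"]]]); o=env.observe(); print(o["time_s"],o["position"],o["tool_rot"].tolist(),o["q"])
a=cv2.resize(s["image"][170:270,290:410],(480,400),interpolation=cv2.INTER_CUBIC)
b=cv2.resize(d["image"][140:260,230:350],(400,400),interpolation=cv2.INTER_CUBIC)[:, :300]
cv2.imwrite("pics/c4.png",cv2.convertScaleAbs(np.hstack([a,b]),alpha=1.6))
for c,i in(("scene",s),("side",d)):
  for t in("crank_foot","crank_hub"):
    for e in env.tip_of(c,t)[:4]: print(c,t,round(e["conf"],2),np.round(e["centre"],1))
E
```

```text
time_s: 5.88
position: [0.4635, -0.0573, 0.2379]
tool_rot: [[-0.858, 0.514, -0.001], [0.514, 0.858, 0.0], [0.001, -0.0, -1.0]]
ft_force: [1.1, -0.7, -3.4]
grip_width: 0.0289
gripper_force: 80.1
time_s: 6.5
position: [0.4822, 0.0458, 0.2375]
tool_rot: [[-1.0, -0.017, -0.002], [-0.017, 1.0, 0.0], [0.002, 0.0, -1.0]]
ft_force: [0.4, -0.1, -2.8]
grip_width: 0.029
gripper_force: 80.0
time_s: 6.75
position: [0.4825, 0.0455, 0.2383]
tool_rot: [[-1.0, -0.016, -0.0], [-0.016, 1.0, 0.0], [0.0, 0.0, -1.0]]
ft_force: [0.1, -0.1, -3.1]
grip_width: 0.0289
gripper_force: 80.0
6.9 [0.4825 0.0456 0.2384] [[-0.9998568568762057, -0.016919255948411153, -6.734824953483101e-05], [-0.01691925766862207, 0.9998568588014004, 2.5054725003050895e-05], [6.691470192060336e-05, 2.6190620978858197e-05, -0.9999999974182372]] [ -8.6345  15.7228  85.3017   0.0009  78.9795 -99.6041]
scene crank_foot 0.82 [207.7 263.1]
scene crank_foot 0.68 [281.  280.2]
scene crank_foot 0.58 [349.6 206.7]
scene crank_hub 0.85 [206.4 251.7]
scene crank_hub 0.65 [349.7 196.7]
scene crank_hub 0.55 [282.5 270.2]
side crank_foot 0.91 [398.6 389.7]
side crank_foot 0.82 [358.6 298.6]
side crank_foot 0.58 [292.8 208.5]
side crank_hub 0.94 [363.8 290.6]
side crank_hub 0.87 [290.9 196.7]
side crank_hub 0.74 [403.2 383.4]
```

View pics/c4.png

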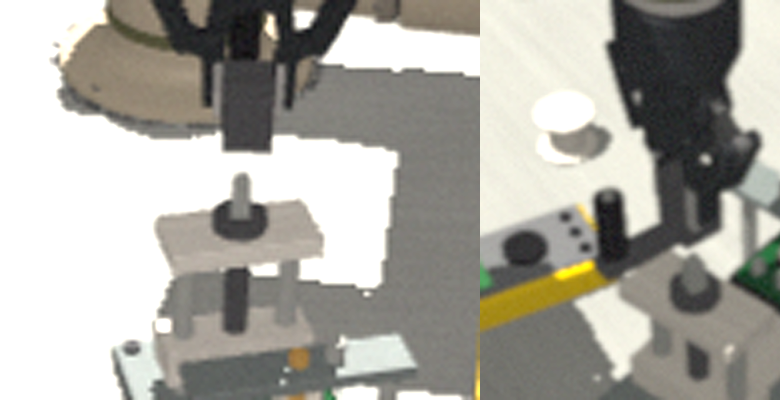

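The crop shows the hub hanging just above the nose: scene hub bottom centre at about (351.7,207) in full-picture pixels, nose at (350.3,214). In side view the hub's foot is a little above the nose and to its right.

Run:
```python
from h import *
np.set_printoptions(precision=4,suppress=True)
s=env.get_image("scene");d=env.get_image("side")
def proj(im,p):
    P=np.linalg.inv(np.array(im["pose"])); q=P[:3,:3]@np.array(p)+P[:3,3]
    return np.array([im["cx"]+im["fx"]*q[0]/-q[2], im["cy"]+im["fy"]*q[1]/q[2]])
for n,im in(("scene",s),("side",d)):
    for l,p in(("collar",(.4862,.0454,.15)),("nosetop",(.4862,.0454,.178)),("hubfoot@.2038",(.4858,.0460,.2038)),("front foot edge",(.5008,.0460,.2038)),("hubtop",(.4858,.046,.2518))): print(n,l,proj(im,p))
f=lambda c,n:[np.round(e["centre"],1) for e in env.tip_of(c,n)[:1]]
print(tri([ray(s,(349.6,206.7)),ray(d,(292.8,208.5))]),tri([ray(s,(349.7,196.7)),ray(d,(290.9,196.7))]))
g=cv2.cvtColor(s["image"],cv2.COLOR_BGR2GRAY)
for r in(196,200,204,214,217,220,225): print(r,g[r,338:366])
g=cv2.cvtColor(d["image"],cv2.COLOR_BGR2GRAY)
for r in(200,204,208,216,219,222,226,230): print(r,g[r,276:312])
```

```text
scene collar [350.0472 223.1496]
scene nosetop [350.5248 213.7063]
scene hubfoot@.2038 [351.2209 204.6939]
scene front foot edge [351.2092 207.8225]
scene hubtop [352.0998 187.4314]
side collar [293.6276 224.5489]
side nosetop [293.2279 215.7554]
side hubfoot@.2038 [292.5379 207.2568]
side front foot edge [298.2477 204.4876]
side hubtop [291.776 190.734]
[0.4864 0.0437 0.1996] [0.4864 0.0452 0.2301]
196 [86 86 70 50 43 76 86 58 41 41 44 42 42 42 43 42 41 43 42 38 59 82 68 42
 32 71 81 83]
200 [80 75 79 78 81 81 83 54 40 44 44 43 44 43 43 41 42 42 42 42 64 78 81 81
 81 81 81 83]
204 [163 130 164 182 180 181 183 120  54  42  43  44  40  43  46  43  43  43
  44  40 158 184 182 182 181 185 134 102]
214 [187 183 185 184 183 184 186 185 182 181 132  89  82  83 138 173 182 183
 183 183 182 182 183 184 185 186 184 183]
217 [182 181 181 180 183 182 182 180 183 162 110  83  83  81 120 171 183 183
 184 184 185 183 183 183 183 184 181 184]
220 [183 186 184 183 183 179 173 129  66  57  79  83  82  86  90 127 137 164
 154 136 135 139 128 123 117 107 106 130]
225 [104 106 105 106  93  57  36  40  4
[... 515 characters left out ...]
 124  98  85  79]
216 [ 38  41  40  39  37  41  52  64  76  86  89  93 101 115 130 131 118  95
  96 118 139 149 150 151 153 153 154 153 154 151 150 147 132 104  86  71]
219 [ 46  54  65  76  85  89  91  91  91  89  90  90  91  88  79  71  68  70
  72  68  78 105 136 148 149 149 151 152 153 154 148 132 103  71  55  62]
222 [ 98  94  91  91  91  89  91  90  92  91  89  81  63  54  55  64  68  67
  68  70  68  63  59  76 109 133 143 144 128  92  55  35  34  31  31  42]
226 [91 93 91 93 92 93 94 93 92 91 76 50 37 38 43 51 58 67 69 70 64 57 46 40
 39 50 71 90 91 89 79 65 51 35 23 24]
230 [87 88 89 90 91 91 92 91 91 91 83 66 44 38 41 41 38 35 38 38 36 38 37 35
 45 62 82 88 90 89 89 89 89 92 93 90]
```

```bash
python3 -m pendant '[[0,0.0,-0.002,0.012,0,0,0],[0,0,-0.002,0.022,0,0,0],[0,0,-0.002,0.025,0,0,0],[0,0,-0.002,0.027,0,0,0],[0,0,-0.002,0.029,0,0,0]]'; python3 -m pendant '[[0,0,0,0,0,0,0]]'
```

```text
time_s: 7.82
position: [0.4827, 0.0437, 0.2095]
tool_rot: [[-1.0, -0.018, 0.0], [-0.018, 1.0, -0.0], [-0.0, -0.0, -1.0]]
ft_force: [-0.7, -0.2, -3.2]
grip_width: 0.0286
gripper_force: 80.1
time_s: 7.95
position: [0.4825, 0.0437, 0.2095]
tool_rot: [[-1.0, -0.018, 0.0], [-0.018, 1.0, 0.0], [-0.0, 0.0, -1.0]]
ft_force: [0.6, -0.3, -3.7]
grip_width: 0.0286
gripper_force: 80.1
```

```bash
for i in 1; do python3 -m pendant '[[0,0,0,0.001,0,0,0],[0,0,0,0.002,0,0,0],[0,0,0,0.003,0,0,0],[0,0,0,0.0035,0,0,0],[0,0,0,0.0035,0,0,0]]'; done; python3 -m pendant '[[0,0,0,0.0005,0,0,0],[0,0,0,0.0005,0,0,0]]'
```

```text
time_s: 8.57
position: [0.4825, 0.0437, 0.2059]
tool_rot: [[-1.0, -0.018, -0.0], [-0.018, 1.0, 0.0], [0.0, 0.0, -1.0]]
ft_force: [0.3, -0.6, -4.8]
grip_width: 0.029
gripper_force: 80.1
time_s: 8.82
position: [0.4825, 0.0437, 0.2054]
tool_rot: [[-1.0, -0.018, -0.0], [-0.018, 1.0, -0.0], [0.0, -0.0, -1.0]]
ft_force: [-0.2, -0.4, -3.5]
grip_width: 0.0287
gripper_force: 80.1
```

```bash
python3 -m pendant '[[0,0,0,0.0005,0,0,0],[0,0,0,0.001,0,0,0],[0,0,0,0.001,0,0,0]]'; python3 -m pendant '[[0,0,0,0.0005,0,0,0],[0,0,0,0.001,0,0,0],[0,0,0,0.001,0,0,0]]'
```

```text
time_s: 9.2
position: [0.4825, 0.0437, 0.2044]
tool_rot: [[-1.0, -0.018, -0.0], [-0.018, 1.0, 0.0], [0.0, 0.0, -1.0]]
ft_force: [0.7, 0.1, -3.2]
grip_width: 0.0289
gripper_force: 80.1
time_s: 9.57
position: [0.4825, 0.0437, 0.2034]
tool_rot: [[-1.0, -0.018, -0.0], [-0.018, 1.0, 0.0], [0.0, 0.0, -1.0]]
ft_force: [0.0, -0.3, -3.2]
grip_width: 0.0286
gripper_force: 80.1
```

Foot is at about 0.169 and still free of load, so the square seems to be entering. Continuing gently.

```bash
python3 -m pendant '[[0,0,0,0.0005,0,0,0],[0,0,0,0.001,0,0,0],[0,0,0,0.0015,0,0,0],[0,0,0,0.002,0,0,0]]'; python3 -m pendant '[[0,0,0,0.001,0,0,0],[0,0,0,0.002,0,0,0],[0,0,0,0.003,0,0,0]]'
```

```text
time_s: 10.07
position: [0.4825, 0.0437, 0.2014]
tool_rot: [[-1.0, -0.018, -0.0], [-0.018, 1.0, 0.0], [0.0, 0.0, -1.0]]
ft_force: [-0.5, -0.2, -3.2]
grip_width: 0.0289
gripper_force: 80.1
time_s: 10.45
position: [0.4825, 0.0437, 0.1984]
tool_rot: [[-1.0, -0.018, -0.0], [-0.018, 1.0, 0.0], [0.0, 0.0, -1.0]]
ft_force: [0.5, -0.3, -4.2]
grip_width: 0.0292
gripper_force: 80.1
```

```bash
python3 -m pendant '[[0,0,0,0.003,0,0,0],[0,0,0,0.006,0,0,0],[0,0,0,0.009,0,0,0],[0,0,0,0.011,0,0,0],[0,0,0,0.012,0,0,0]]'; python3 -m pendant '[[0,0,0,0.0005,0,0,0],[0,0,0,0.001,0,0,0],[0,0,0,0.001,0,0,0]]'
```

```text
time_s: 11.08
position: [0.4825, 0.0437, 0.1863]
tool_rot: [[-1.0, -0.018, -0.0], [-0.018, 1.0, 0.0], [0.0, 0.0, -1.0]]
ft_force: [-0.1, 0.8, -3.8]
grip_width: 0.0289
gripper_force: 80.1
time_s: 11.45
position: [0.4825, 0.0437, 0.1855]
tool_rot: [[-1.0, -0.018, 0.0], [-0.018, 1.0, 0.0], [-0.0, 0.0, -1.0]]
ft_force: [0.5, -0.2, -2.8]
grip_width: 0.0291
gripper_force: 80.1
```

```bash
python3 -m pendant '[[0,0,0,0.0005,0,0,0],[0,0,0,0.001,0,0,0],[0,0,0,0.001,0,0,0]]'; python3 -m pendant '[[0,0,0,0.0005,0,0,0],[0,0,0,0.0005,0,0,0]]'
```

```text
time_s: 11.82
position: [0.4826, 0.0437, 0.1849]
tool_rot: [[-1.0, -0.018, 0.001], [-0.018, 1.0, -0.0], [-0.001, -0.0, -1.0]]
ft_force: [-1.6, 0.7, 3.8]
grip_width: 0.0288
gripper_force: 80.9
time_s: 12.08
position: [0.4826, 0.0437, 0.1848]
tool_rot: [[-1.0, -0.018, 0.001], [-0.018, 1.0, -0.0], [-0.001, -0.0, -1.0]]
ft_force: [-4.8, 0.4, 7.8]
grip_width: 0.0289
gripper_force: 81.7
```

Seated: foot is on the collar at about 0.150, with contact felt. Now I release and regrasp centred on the screw axis.

```bash
python3 -m pendant '[[0.58,0,0,-0.001,0,0,0],[0.58,0,0,-0.001,0,0,0],[0.58,-0.0036,0,-0.001,0,0,0],[0.58,-0.0036,0,-0.001,0,0,0]]'; python3 -m pendant '[[0,0,0,0,0,0,0],[0,0,0,0,0,0,0],[0,0,0,0,0,0,0]]' 80
python3 - <<'E'
from h import *
np.set_printoptions(precision=4,suppress=True)
o=env.observe();print(o["position"],o["q"],o["wrist_torque"])
for c in("scene","side","wrist"):
    im=env.get_image(c); cv2.imwrite(f"pics/{c}5.png",im["image"]); np.savez(f"{c}5.npz",pose=im["pose"])
    for t in("rod_top","post_top","collar","crank_foot"):
        for e in env.tip_of(c,t)[:3]: print(c,t,round(e["conf"],2),np.round(e["centre"],1))
E
```

```text
time_s: 12.58
position: [0.4865, 0.0437, 0.1848]
tool_rot: [[-1.0, -0.018, 0.0], [-0.018, 1.0, 0.0], [-0.0, -0.0, -1.0]]
ft_force: [1.0, 0.3, -0.5]
grip_width: 0.0494
gripper_force: 0.0
time_s: 12.95
position: [0.4863, 0.0437, 0.1852]
tool_rot: [[-1.0, -0.018, 0.001], [-0.018, 1.0, -0.0], [-0.001, -0.0, -1.0]]
ft_force: [0.4, 0.6, 2.6]
grip_width: 0.0291
gripper_force: 78.5
[0.4863 0.0437 0.1852] [ -8.7848  19.1056  89.9544   0.0003  70.8963 -99.7993] [ 0.0151 -0.0436  0.0571]
scene rod_top 0.67 [364.5 257. ]
scene rod_top 0.35 [346.2 265.2]
scene post_top 0.95 [372.8 255.8]
scene post_top 0.69 [421.4 264.3]
scene collar 0.91 [351.5 221.3]
scene crank_foot 0.86 [204.6 262.2]
scene crank_foot 0.8 [345.2 222.2]
scene crank_foot 0.8 [279.6 281.2]
side rod_top 0.46 [328.2 202.7]
side post_top 0.55 [324.  194.9]
side collar 0.68 [294.8 224.1]
side crank_foot 0.93 [293.6 225.2]
side crank_foot 0.87 [397.2 389.4]
side crank_foot 0.73 [360.9 297.9]
wrist crank_foot 0.9 [149.1 272.8]
wrist crank_foot 0.79 [316.8 288.8]
```

View pics/wrist5.png

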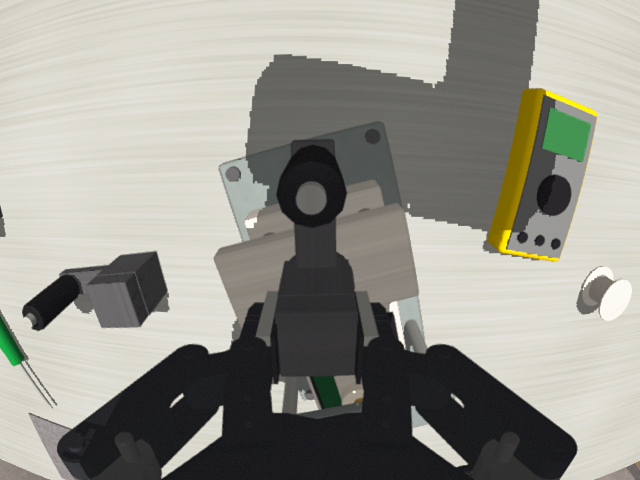

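The crank is down flat on the lift, arm towards the robot, grip at (313,195). The rod is hidden in this view.

```bash
python3 -m pendant '[[0,0,0,0,0,0,0.15],[0,0,0,0,0,0,0.3],[0,0,0,0,0,0,0.45],[0,0,0,0,0,0,0.6],[0,0,0,0,0,0,0.75]]' 90; python3 -c "
from rig import env;o=env.observe();print(o['q'].round(1),o['wrist_torque'])"
```

```text
time_s: 14.32
position: [0.4857, 0.0438, 0.1852]
tool_rot: [[-0.741, 0.672, -0.001], [0.672, 0.741, -0.0], [0.0, -0.001, -1.0]]
ft_force: [-3.7, -1.5, 8.1]
grip_width: 0.0288
gripper_force: 88.4
[ -8.8  19.1  90.   -0.   71.  -56.6] [-0.02821957  0.52981538  0.21241962]
```

```bash
cat > st.py <<'E'
from rig import env
o=env.observe();print(o['time_s'],'q6',o['q'][5].round(1),'Tz',o['wrist_torque'].round(2),'F',o['ft_force'].round(1))
E
python3 -m pendant '[[0,0,0,0,0,0,0.17],[0,0,0,0,0,0,0.34],[0,0,0,0,0,0,0.51],[0,0,0,0,0,0,0.68],[0,0,0,0,0,0,0.85]]' |sed -n '2p;4p'; python3 st.py
python3 -m pendant '[[0,0,0,0,0,0,0.17],[0,0,0,0,0,0,0.34],[0,0,0,0,0,0,0.51],[0,0,0,0,0,0,0.68],[0,0,0,0,0,0,0.85]]' |sed -n '2p;4p'; python3 st.py
```

```text
position: [0.4851, 0.0436, 0.1852]
ft_force: [-6.9, -1.7, 10.1]
14.95 q6 -7.8 Tz [-0.23  0.99  0.32] F [-6.9 -1.7 10.1]
position: [0.4846, 0.0438, 0.1852]
ft_force: [-9.2, -0.6, 12.1]
15.575 q6 40.9 Tz [0.1  1.47 0.32] F [-9.2 -0.6 12.1]
```

Run:
```python
from h import *
np.set_printoptions(precision=4,suppress=True)
im=env.get_image("wrist"); cv2.imwrite("pics/wrist6.png",im["image"])
for t in("rod_top","post_top","crank_foot"):
    for e in env.tip_of("wrist",t)[:3]: print(t,round(e["conf"],2),np.round(e["centre"],1))
s=env.get_image("side"); cv2.imwrite("pics/side6.png",s["image"])
for t in("rod_top","post_top"):
    for e in env.tip_of("side",t)[:3]: print(t,round(e["conf"],2),np.round(e["centre"],1))
```

```text
rod_top 0.92 [433.   41.3]
rod_top 0.74 [315.3 316.3]
post_top 0.62 [392.3  21.6]
crank_foot 0.83 [532.4 396.1]
crank_foot 0.67 [495.8 268.1]
post_top 0.56 [324.1 194.9]
```

View pics/wrist6.png

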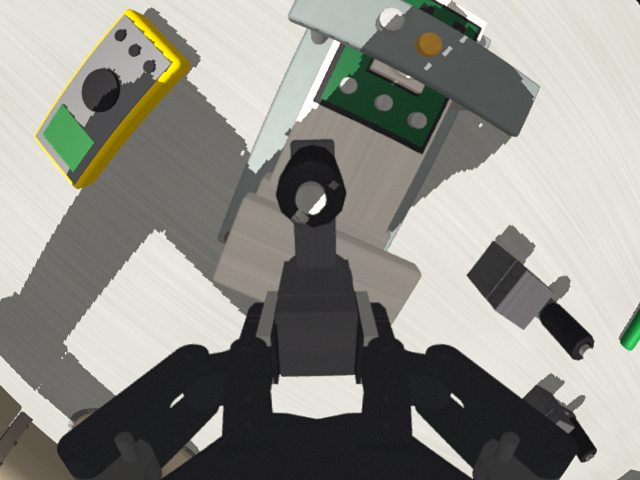

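Wrist view: rod at (430,43), post at (391,19); the crank is down and turning. Lateral force is building because the axis is about 1 mm off, so I relieve it while winding.

```bash
python3 -m pendant '[[0,-0.0011,-0.001,-0.0005,0,0,0],[0,-0.0011,-0.001,-0.0005,0,0,0.17],[0,-0.0011,-0.001,-0.0005,0,0,0.34],[0,-0.0011,-0.001,-0.0005,0,0,0.51],[0,-0.0011,-0.001,-0.0005,0,0,0.68]]' |sed -n '2p;4p'; python3 st.py
python3 -m pendant '[[0,0,0,0,0,0,0.17],[0,0,0,0,0,0,0.34],[0,0,0,0,0,0,0.51],[0,0,0,0,0,0,0.68],[0,0,0,0,0,0,0.85]]' |sed -n '2p;4p'; python3 st.py
python3 - <<'E'
from h import *
np.set_printoptions(precision=4,suppress=True)
im=env.get_image("wrist"); cv2.imwrite("pics/wrist7.png",im["image"])
for t in("rod_top","post_top"):
    for e in env.tip_of("wrist",t)[:3]: print(t,round(e["conf"],2),np.round(e["centre"],1))
E
```

```text
position: [0.4842, 0.0442, 0.1852]
ft_force: [-2.0, 3.3, 3.9]
16.55 q6 79.8 Tz [0.42 0.2  0.28] F [-2.   3.3  3.9]
position: [0.4844, 0.0448, 0.1852]
ft_force: [0.7, 5.2, 2.7]
17.175 q6 128.5 Tz [ 0.99 -0.05  0.28] F [0.7 5.2 2.7]
rod_top 0.78 [103.5 170.4]
post_top 0.89 [ 83.3 211.7]
```

View pics/wrist7.png

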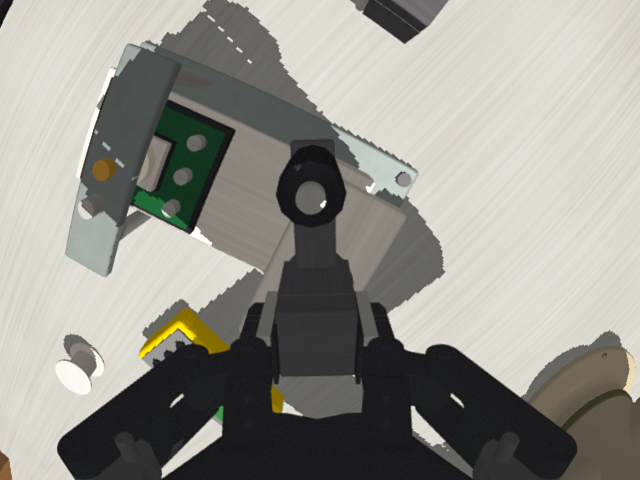

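Wrist view: brass rod at (104,169), post at (88,206), crank still flat on the lift. From here on I work by numbers only.

```bash
cat > rod.py <<'E'
from h import *
np.set_printoptions(precision=4,suppress=True)
def med(c,t,n=3,skip=0):
    L=[];im=None
    for _ in range(n):
        im=env.get_image(c); r=env.tip_of(c,t)
        if r: L.append(r[0]["centre"])
    return im,np.array(L)
if __name__=="__main__":
    P0=np.array([[0.9999998756818345,-0.00013019387338215899,-0.0004813375840014009,0.549140549753778],[0.0002793652563396231,0.9458678518244411,0.32455188928747514,0.084517655508755],[0.00041302707900191254,-0.3245519834087774,0.9458677706075302,0.3735136263616376],[0,0,0,1]])
    im,R=med("wrist","rod_top",3); _,Q=med("wrist","post_top",3)
    print(R.tolist(),Q.tolist())
    # brass blob
    hsv=cv2.cvtColor(im["image"],cv2.COLOR_BGR2HSV); r=np.median(R,0).astype(int)
    m=cv2.inRange(hsv,(12,90,60),(28,255,255)); 
    ys,xs=np.nonzero(m[r[1]-20:r[1]+20,max(r[0]-20,0):r[0]+20]); print("brass",xs.mean()+max(r[0]-20,0),ys.mean()+r[1]-20,len(xs),xs.min()+r[0]-20,xs.max()+r[0]-20,ys.min()+r[1]-20,ys.max()+r[1]-20)
    i0=dict(im); i0["pose"]=P0
    S=env.get_image("scene"); D=env.get_image("side")
    q=np.median(Q,0); r=np.median(R,0)
    post=tri([ray(i0,(401,87),True),ray(im,q,True)]); print("post wrist",post, "all",tri([ray(i0,(401,87),True),ray(im,q,True),ray(S,(373,256.2)),ray(D,(324.3,194.6))]))
    rodxy=atz(i0,(409.4,119),post[2]-.006,True)[:2]; print("rod xy rest",rodxy,"dist",np.linalg.norm(rodxy-post[:2]))
    def zat(im,uv,xy):
        o,d=ray(im,uv,True); t=(xy-o[:2])@d[:2]/(d[:2]@d[:2]); return o[2]+t*d[2]
    print("z rod now",zat(im,r,rodxy)-post[2],"rel post")
    print("tri rod (if unmoved)",tri([ray(i0,(409.4,119),True),ray(im,r,True)])-post)
    np.savez("rod.npz",post=post,rodxy=rodxy)
E
python3 rod.py; python3 st.py
```

```text
[[100.8, 167.0], [98.4, 168.3], [100.5, 167.9]] [[84.7, 207.3], [82.5, 209.9], [83.9, 211.0]]
brass 104.25170068027211 168.01360544217687 441 93 116 157 179
post wrist [0.6014 0.101  0.1441] all [0.6055 0.1004 0.1383]
rod xy rest [0.6082 0.0812] dist 0.020960737848756576
z rod now -0.009550391481557757 rel post
tri rod (if unmoved) [ 0.0085 -0.02   -0.0111]
18.025 q6 128.2 Tz [ 0.83  0.11 -0.01] F [-0.9  5.9  2.7]
```

```bash
cat > br.py <<'E'
from h import *
import sys
def brass(img,c):
    x,y={"scene":(363,260),"side":(328,202)}[c]
    p=img[y-14:y+14,x-12:x+12].astype(float); w=p[...,2]-p[...,0]
    return p,w
def show(f,c):
    img=cv2.imread(f) if isinstance(f,str) else f
    p,w=brass(img,c); w=np.clip(w-15,0,None); w[:, :]=w
    ys,xs=np.mgrid[:28,:24]; s=w.sum()
    print(c,f if isinstance(f,str) else "now","sum",round(s),"cen",round((w*xs).sum()/s+({"scene":363,"side":328}[c]-12),2),round((w*ys).sum()/s+({"scene":260,"side":202}[c]-14),2)); return w
if __name__=="__main__":
    for c,fs in(("scene",["pics/scene0.png","pics/s4.png","pics/scene5.png"]),("side",["pics/side0.png","pics/d4.png","pics/side5.png","pics/side6.png"])):
        for f in fs: show(f,c)
        im=env.get_image(c)["image"]; cv2.imwrite(f"pics/{c}_{int(env.observe()['time_s']*100)}.png",im); w=show(im,c)
        print(w.astype(int)[6:22,4:20])
E
python3 br.py
python3 - <<'E'
from br import *
print(show("pics/scene0.png","scene").astype(int)[6:22,4:20]); print(show("pics/side5.png","side").astype(int)[6:22,4:20])
E
```

```text
scene pics/scene0.png sum 2185 cen 364.23 260.03
scene pics/s4.png sum 1229 cen 364.14 261.94
scene pics/scene5.png sum 1180 cen 364.18 261.92
scene now sum 1211 cen 364.12 261.94
[[ 0  0  0  0  0  0  0  0  0  0  0  0  0  0  0  0]
 [ 0  0  0  0  0  0  0  0  0  0  0  0  0  0  0  0]
 [ 0  0  0  0  0  0  0  0  0  0  0  0  0  0  0  0]
 [ 0  0  0  0  0  0  0  0  0  0  0  0  0  0  0  0]
 [ 0  0  0  0  0  0  0  0  0  0  0  0  0  0  0  0]
 [ 0  0  0  0  0  0  0  8 37 43 34 21  0  0  0  0]
 [ 0  0  0  0  0  0  0 21 43 42 40 41  4  0  0  0]
 [ 0  0  0  0  0  0  0 11 43 43 41 40  5  0  0  0]
 [ 0  0  0  0  0  0  0 26 42 45 45 40  1  0  0  0]
 [ 0  0  0  0  0  0  0 11 34 40 39 26  0  0  0  0]
 [ 0  0  0  0  0  0  0  0  0  7 11  0  0  0  0  0]
 [ 0  0  0  0  0  0  0  0  0  0  0  0  0  0  0  0]
 [ 0  0  0  0  0  0  0  0  0  0  0  0  0  0  0  0]
 [ 0  0  0  0  0  0  0  0  0  0  0  0  0  0  0  0]
 [ 0  0  0  0  0  0  0  0  0  0  0  0  0  0  0  0]
 [ 0  0  0  0  0  0  0  0  0  0  0  0  0  0  0  0]]
side pics/side0.png sum 1836 cen 328.04 201.83
side pics/d4.png sum 671 cen 328.51 201.19
side pics/sid
[... 2213 characters left out ...]
 0  0  0  0  0  0  0  0  0  0  0  0]
 [ 0  0  0  0  0  0  0  0  0  0  0  0  0  0  0  0]
 [ 0  0  0  0  0  0  0  2 11  9  0  0  0  0  0  0]
 [ 0  0  0  0  0  0  0 22 32 34 23  3  0  0  0  0]
 [ 0  0  0  0  0  0  5 33 40 40 36 16  0  0  0  0]
 [ 0  0  0  0  0  0  3 30 40 39 34 16  0  0  0  0]
 [ 0  0  0  0  0  0  0 23 35 37 33  9  0  0  0  0]
 [ 0  0  0  0  0  0  0  3 16 22 17  0  0  0  0  0]
 [ 0  0  0  0  0  0  0  0  0  0  0  0  0  0  0  0]
 [ 0  0  0  0  0  0  0  0  0  0  0  0  0  0  0  0]
 [ 0  0  0  0  0  0  0  0  0  0  0  0  0  0  0  0]
 [ 0  0  0  0  0  0  0  0  0  0  0  0  0  0  0  0]
 [ 0  0  0  0  0  0  0  0  0  0  0  0  0  0  0  0]
 [ 0  0  0  0  0  0  0  0  0  0  0  0  0  0  0  0]]
```

The rod has not moved yet (228° wound, brass blob unchanged). Next stroke: open, rise, turn back 180°, lower, regrip.

```bash
python3 -m pendant '[[0.6,0,0,0,0,0,0],[0.6,0,0,0,0,0,0],[0.6,-0.0002,-0.0008,-0.02,0,0,0],[0.6,-0.0002,-0.0008,-0.035,0,0,-0.15],[0.6,-0.0002,-0.0008,-0.035,0,0,-0.33]]' | sed -n '2p;4,5p'
python3 -m pendant '[[0.6,0,0,0,0,0,-0.18],[0.6,0,0,0,0,0,-0.36],[0.6,0,0,0,0,0,-0.54],[0.6,0,0,0,0,0,-0.72],[0.6,0,0,0,0,0,-0.9]]' | sed -n '2p;4p'
python3 -m pendant '[[0.6,0,0,0,0,0,-0.18],[0.6,0,0,0,0,0,-0.36],[0.6,0,0,0,0,0,-0.54],[0.6,0,0,0,0,0,-0.72],[0.6,0,0,0,0,0,-0.9]]' | sed -n '2p;4p'
python3 -m pendant '[[0.6,0,0,0,0,0,-0.18],[0.6,0,0,0,0,0,-0.36],[0.6,0,0,0,0,0,-0.54],[0.6,0,0,0,0,0,-0.72],[0.6,0,0,0,0,0,-0.9]]' | sed -n '2p;4p'
python3 -m pendant '[[0.6,0,0,0,0,0,-0.11],[0.6,0,0,0,0,0,-0.11],[0.6,0,0,0,0,0,-0.11]]'; python3 st.py
```

```text
position: [0.4855, 0.0443, 0.2214]
ft_force: [-0.1, 0.7, -0.9]
grip_width: 0.0513
position: [0.485, 0.0443, 0.2203]
ft_force: [-0.6, -0.4, -0.1]
position: [0.485, 0.0443, 0.2203]
ft_force: [1.3, 0.5, -0.6]
position: [0.485, 0.0443, 0.2203]
ft_force: [1.1, 0.2, -0.0]
time_s: 21.0
position: [0.4851, 0.0444, 0.2204]
tool_rot: [[-0.679, 0.734, -0.0], [0.734, 0.679, -0.0], [0.0, -0.0, -1.0]]
ft_force: [-0.3, -0.5, 0.0]
grip_width: 0.0511
gripper_force: 0.0
21.0 q6 -51.5 Tz [-0.01  0.02  0.  ] F [-0.3 -0.5  0. ]
```

```bash
python3 -m pendant '[[0.6,0,0,0.02,0,0,0],[0.6,0,0,0.035,0,0,0],[0,0,0,0.035,0,0,0],[0,0,0,0.035,0,0,0],[0,0,0,0.035,0,0,0]]' 90| sed -n '2p;4,6p'
python3 -m pendant '[[0,0,0,0,0,0,0.17],[0,0,0,0,0,0,0.34],[0,0,0,0,0,0,0.51],[0,0,0,0,0,0,0.68],[0,0,0,0,0,0,0.85]]' |sed -n '2p;4p'; python3 st.py
python3 -m pendant '[[0,0,0,0,0,0,0.17],[0,0,0,0,0,0,0.34],[0,0,0,0,0,0,0.51],[0,0,0,0,0,0,0.68],[0,0,0,0,0,0,0.85]]' |sed -n '2p;4p'; python3 st.py
python3 br.py | grep -E "now"
```

```text
position: [0.4849, 0.0445, 0.1855]
ft_force: [-0.9, -0.4, -5.1]
grip_width: 0.0292
gripper_force: 87.1
position: [0.485, 0.0445, 0.1856]
ft_force: [-0.5, -0.3, -4.6]
22.25 q6 -2.6 Tz [-0.    0.11  0.27] F [-0.5 -0.3 -4.6]
position: [0.4851, 0.0445, 0.1855]
ft_force: [0.8, -0.6, -4.7]
22.875 q6 46.1 Tz [-0.08  0.02  0.19] F [ 0.8 -0.6 -4.7]
scene now sum 1221 cen 364.16 261.94
side now sum 671 cen 328.62 200.78
```

```bash
python3 -m pendant '[[0,0,0,0.0005,0,0,0.17],[0,0,0,0.0005,0,0,0.34],[0,0,0,0.0005,0,0,0.51],[0,0,0,0.0005,0,0,0.68],[0,0,0,0.0005,0,0,0.85]]' |sed -n '2p;4p'; python3 st.py; python3 br.py | grep -E "now"
python3 -m pendant '[[0,0,0,0,0,0,0.17],[0,0,0,0,0,0,0.34],[0,0,0,0,0,0,0.51],[0,0,0,0,0,0,0.68],[0,0,0,0,0,0,0.85]]' |sed -n '2p;4p'; python3 st.py
python3 br.py | grep -E "now"
```

```text
position: [0.4852, 0.0443, 0.1855]
ft_force: [-1.4, 0.1, -1.2]
23.6 q6 94.6 Tz [-0.22  0.25  0.25] F [-1.4  0.1 -1.2]
scene now sum 1201 cen 364.17 261.95
side now sum 648 cen 328.64 200.72
position: [0.4851, 0.0442, 0.1855]
ft_force: [-3.0, -2.4, 1.4]
24.325 q6 143.1 Tz [-0.44  0.51  0.33] F [-3.  -2.4  1.4]
scene now sum 1201 cen 364.19 261.4
side now sum 689 cen 328.68 200.53
```

Rod started to rise between q6 95° and 143°. Going back for the third stroke.

```bash
python3 -m pendant '[[0.6,0,0,0,0,0,0],[0.6,0,0,0,0,0,0],[0.6,0,0,-0.02,0,0,0],[0.6,0,0,-0.035,0,0,-0.15],[0.6,0,0,-0.035,0,0,-0.33]]' | sed -n '2p;4,5p'
python3 -m pendant '[[0.6,0,0,0,0,0,-0.18],[0.6,0,0,0,0,0,-0.36],[0.6,0,0,0,0,0,-0.54],[0.6,0,0,0,0,0,-0.72],[0.6,0,0,0,0,0,-0.9]]' | sed -n '4p'
python3 -m pendant '[[0.6,0,0,0,0,0,-0.18],[0.6,0,0,0,0,0,-0.36],[0.6,0,0,0,0,0,-0.54],[0.6,0,0,0,0,0,-0.72],[0.6,0,0,0,0,0,-0.9]]' | sed -n '4p'
python3 -m pendant '[[0.6,0,0,0,0,0,-0.18],[0.6,0,0,0,0,0,-0.36],[0.6,0,0,0,0,0,-0.54],[0.6,0,0,0,0,0,-0.72],[0.6,0,0,0,0,0,-0.9]]' | sed -n '4p'
python3 -m pendant '[[0.6,0,0,0,0,0,-0.11],[0.6,0,0,0.02,0,0,-0.11],[0.6,0,0,0.035,0,0,-0.11],[0.6,0,0,0.035,0,0,-0.11]]'; python3 st.py;  python3 br.py | grep -E "now"
python3 -m pendant '[[0,0,0,0,0,0,0],[0,0,0,0,0,0,0],[0,0,0,0,0,0,0]]' 90 | sed -n '2,6p'
```

```text
position: [0.4857, 0.0446, 0.2211]
ft_force: [-0.2, 0.2, -0.0]
grip_width: 0.0512
ft_force: [0.6, 0.6, 0.5]
ft_force: [1.2, 0.4, 0.7]
ft_force: [-0.6, 0.1, -0.1]
time_s: 27.42
position: [0.4849, 0.0447, 0.1843]
tool_rot: [[-0.471, 0.882, -0.002], [0.882, 0.471, 0.001], [0.001, -0.001, -1.0]]
ft_force: [0.4, -0.2, 0.7]
grip_width: 0.0514
gripper_force: 0.0
27.425 q6 -36.8 Tz [-0.02  0.01  0.  ] F [ 0.4 -0.2  0.7]
scene now sum 1183 cen 364.17 261.24
side now sum 699 cen 328.7 200.59
position: [0.4852, 0.0442, 0.186]
tool_rot: [[-0.47, 0.883, 0.001], [0.883, 0.47, -0.001], [-0.001, 0.001, -1.0]]
ft_force: [-3.1, -1.9, 6.7]
grip_width: 0.0296
gripper_force: 84.9
```

```bash
python3 -m pendant '[[0,0,0,0,0,0,0.17],[0,0,0,0,0,0,0.34],[0,0,0,0,0,0,0.51],[0,0,0,0,0,0,0.68],[0,0,0,0,0,0,0.85]]' |sed -n '2p;4p'; python3 st.py; python3 br.py | grep -E "now"
python3 -m pendant '[[0,0,0,0,0,0,0.17],[0,0,0,0,0,0,0.34],[0,0,0,0,0,0,0.51],[0,0,0,0,0,0,0.68],[0,0,0,0,0,0,0.85]]' |sed -n '2p;4p'; python3 st.py;python3 br.py | grep -E "now"
```

```text
position: [0.485, 0.0442, 0.186]
ft_force: [-4.2, -2.8, 7.2]
28.525 q6 12.3 Tz [-0.27  0.65  0.38] F [-4.2 -2.8  7.2]
scene now sum 1215 cen 364.27 260.43
side now sum 754 cen 328.71 200.36
position: [0.4849, 0.0443, 0.186]
ft_force: [-5.0, -1.0, 7.0]
29.25 q6 61.0 Tz [-0.22  0.68  0.37] F [-5. -1.  7.]
scene now sum 1245 cen 364.31 259.87
side now sum 781 cen 328.66 200.28
```

```bash
python3 br.py | grep -vE "pics" | sed -n '1,14p;18,29p'; python3 rod.py | grep -E "brass|rel post|wrist"; ls pics
```

```text
scene now sum 1252 cen 364.3 259.86
[[ 0  0  0  0  0  0  0  0  0  0  0  0  0  0  0  0]
 [ 0  0  0  0  0  0  0  0  0  0  0  0  0  0  0  0]
 [ 0  0  0  0  0  0  0  0  0  0  0  0  0  0  0  0]
 [ 0  0  0  0  0  0  0  0  0  0  1  0  0  0  0  0]
 [ 0  0  0  0  0  0  0 10 34 40 42 26  0  0  0  0]
 [ 0  0  0  0  0  0  0 16 37 42 44 39 11  0  0  0]
 [ 0  0  0  0  0  0  0 24 44 44 45 43 11  0  0  0]
 [ 0  0  0  0  0  0  0 21 44 43 45 43  2  0  0  0]
 [ 0  0  0  0  0  0  0 12 41 45 45 40  3  0  0  0]
 [ 0  0  0  0  0  0  0 10 33 40 40 27  0  0  0  0]
 [ 0  0  0  0  0  0  0  0  0  7 12  0  0  0  0  0]
 [ 0  0  0  0  0  0  0  0  0  0  0  0  0  0  0  0]
 [ 0  0  0  0  0  0  0  0  0  0  0  0  0  0  0  0]
side now sum 779 cen 328.66 200.23
[[ 0  0  0  0  0  0  0  0  0  0  0  0  0  0  0  0]
 [ 0  0  0  0  0  0  0  0  0  0  0  0  0  0  0  0]
 [ 0  0  0  0  0  0  0  0  0  0  0  0  0  0  0  0]
 [ 0  0  0  0  0  0  0  0  5  2  0  0  0  0  0  0]
 [ 0  0  0  0  0  0  0 19 32 32 18  0  0  0  0  0]
 [ 0  0  0  0  0  0  5 31 40 42 33 13  0  0  0  0]
 [ 0  0  0  0  0  0  4 33 38 40 37 14  0  0  0  0]
 [ 0  0  
[... 654 characters left out ...]
-20:r[1]+20,max(r[0]-20,0):r[0]+20]); print("brass",xs.mean()+max(r[0]-20,0),ys.mean()+r[1]-20,len(xs),xs.min()+r[0]-20,xs.max()+r[0]-20,ys.min()+r[1]-20,ys.max()+r[1]-20)
  ret = ret.dtype.type(ret / rcount)
Traceback (most recent call last):
  File "rod.py", line 16, in <module>
    ys,xs=np.nonzero(m[r[1]-20:r[1]+20,max(r[0]-20,0):r[0]+20]); print("brass",xs.mean()+max(r[0]-20,0),ys.mean()+r[1]-20,len(xs),xs.min()+r[0]-20,xs.max()+r[0]-20,ys.min()+r[1]-20,ys.max()+r[1]-20)
                                                                                                                                  ~~~~~~^^
ValueError: zero-size array to reduction operation minimum which has no identity
```

The rod's top has moved up one scene pixel, about 3.0 mm, which matches 139° since contact at ~382°. Level is about 130° further on; I'll wind 98° (to about -0.7 mm) and check.

```bash
python3 -m pendant '[[0,0,0,0,0,0,0.17],[0,0,0,0,0,0,0.34],[0,0,0,0,0,0,0.51],[0,0,0,0,0,0,0.68],[0,0,0,0,0,0,0.85]]' |sed -n '2p;4p'; python3 st.py
python3 -m pendant '[[0,0,0,0,0,0,0.17],[0,0,0,0,0,0,0.34],[0,0,0,0,0,0,0.51],[0,0,0,0,0,0,0.68],[0,0,0,0,0,0,0.85]]' |sed -n '2p;4p'; python3 st.py
python3 br.py | grep -vE "pics" | sed -n '1,14p;18,29p'
cat > win.py <<'E'
from br import *
import glob
for c in("scene","side"):
    for f in sorted(glob.glob(f"pics/{c}[5_]*.png")): print(f,round(brass(cv2.imread(f),c)[1].__sub__(15).clip(0)[8:18,10:18].sum()))
E
python3 win.py
```

```text
position: [0.4849, 0.0444, 0.186]
ft_force: [-4.8, -1.6, 7.2]
30.675 q6 109.7 Tz [-0.22  0.7   0.42] F [-4.8 -1.6  7.2]
position: [0.4849, 0.0445, 0.186]
ft_force: [-3.5, -0.2, 6.6]
31.3 q6 158.4 Tz [-0.06  0.7   0.43] F [-3.5 -0.2  6.6]
scene now sum 1305 cen 364.34 258.83
[[ 0  0  0  0  0  0  0  0  0  0  0  0  0  0  0  0]
 [ 0  0  0  0  0  0  0  0  0  0  0  0  0  0  0  0]
 [ 0  0  0  0  0  0  0  0  0  0  0  0  0  0  0  0]
 [ 0  0  0  0  0  0  0  4 19 28 33 13  0  0  0  0]
 [ 0  0  0  0  0  0  0 17 40 42 43 40 11  0  0  0]
 [ 0  0  0  0  0  0  0 15 40 43 40 42 12  0  0  0]
 [ 0  0  0  0  0  0  0 23 40 44 44 41 10  0  0  0]
 [ 0  0  0  0  0  0  0 23 43 46 45 42  3  0  0  0]
 [ 0  0  0  0  0  0  0 12 42 45 44 41  0  0  0  0]
 [ 0  0  0  0  0  0  0 11 34 40 39 28  0  0  0  0]
 [ 0  0  0  0  0  0  0  0  0  6 11  0  0  0  0  0]
 [ 0  0  0  0  0  0  0  0  0  0  0  0  0  0  0  0]
 [ 0  0  0  0  0  0  0  0  0  0  0  0  0  0  0  0]
side now sum 858 cen 328.71 199.98
[[ 0  0  0  0  0  0  0  0  0  0  0  0  0  0  0  0]
 [ 0  0  0  0  0  0  0  0  0  0  0  0  0  0  0  0]
 [ 0  0  0  0  0  0  0  0
[... 199 characters left out ...]
 3 28 38 40 37 15  0  0  0  0]
 [ 0  0  0  0  0  0  4 29 36 38 34 15  0  0  0  0]
 [ 0  0  0  0  0  0  3 23 33 37 29 11  0  0  0  0]
 [ 0  0  0  0  0  0  0  5 16 16 10  0  0  0  0  0]
 [ 0  0  0  0  0  0  0  0  0  0  0  0  0  0  0  0]
pics/scene5.png 866
pics/scene_1807.png 884
pics/scene_2292.png 892
pics/scene_2365.png 874
pics/scene_2437.png 928
pics/scene_2747.png 931
pics/scene_2857.png 1024
pics/scene_2930.png 1097
pics/scene_2940.png 1106
pics/scene_3135.png 1239
pics/side5.png 663
pics/side_1812.png 666
pics/side_2297.png 661
pics/side_2370.png 642
pics/side_2442.png 686
pics/side_2752.png 693
pics/side_2862.png 753
pics/side_2935.png 780
pics/side_2945.png 779
pics/side_3140.png 857
```

Both cameras put the rise at about 5.0–5.1 mm, so the rod is about 0.9 mm low. One short extra stroke of ~37° for margin.

```bash
python3 -m pendant '[[0.6,0,0,0,0,0,0],[0.6,0,0,0,0,0,0],[0.6,0,0,-0.02,0,0,0],[0.6,0,0,-0.035,0,0,-0.15],[0.6,0,0,-0.035,0,0,-0.33]]' | sed -n '2p;4,5p'
python3 -m pendant '[[0.6,0,0,0,0,0,-0.18],[0.6,0,0,0,0,0,-0.36],[0.6,0,0,0,0,0,-0.54],[0.6,0,0,0,0,0,-0.72],[0.6,0,0,0,0,0,-0.9]]' | sed -n '4p'
python3 -m pendant '[[0.6,0,0,0,0,0,-0.18],[0.6,0,0,0,0,0,-0.36],[0.6,0,0,0,0,0,-0.54],[0.6,0,0,0,0,0,-0.72],[0.6,0,0,0,0,0,-0.9]]' | sed -n '4p'
python3 -m pendant '[[0.6,0,0,0,0,0,-0.18],[0.6,0,0,0,0,0,-0.36],[0.6,0,0,0,0,0,-0.54],[0.6,0,0,0,0,0,-0.72],[0.6,0,0,0,0,0,-0.9]]' | sed -n '4p'
python3 -m pendant '[[0.6,0,0,0,0,0,-0.11],[0.6,0,0,0.02,0,0,-0.11],[0.6,0,0,0.035,0,0,-0.11],[0.6,0,0,0.035,0,0,-0.11]]' | sed -n '2p;4p'; python3 st.py
python3 -m pendant '[[0,0,0,0,0,0,0],[0,0,0,0,0,0,0],[0,0,0,0,0,0,0]]' 90 | sed -n '2p;4,6p'
python3 -m pendant '[[0,0,0,0,0,0,0.16],[0,0,0,0,0,0,0.32],[0,0,0,0,0,0,0.48],[0,0,0,0,0,0,0.64],[0,0,0,0,0,0,0.64]]' |sed -n '2p;4p'; python3 st.py; python3 br.py|grep now; python3 win.py | grep -E "_3[2-9]"
```

```text
position: [0.4856, 0.0445, 0.221]
ft_force: [-0.3, 0.2, -0.8]
grip_width: 0.0511
ft_force: [0.5, -0.2, -0.4]
ft_force: [0.2, -0.5, 0.5]
ft_force: [-0.1, 0.0, 0.4]
position: [0.4848, 0.0445, 0.1843]
ft_force: [-0.2, 0.8, -0.0]
34.4 q6 -21.8 Tz [ 0.  0. -0.] F [-0.2  0.8 -0. ]
position: [0.485, 0.0444, 0.186]
ft_force: [-3.6, -0.3, 6.0]
grip_width: 0.0292
gripper_force: 85.0
position: [0.485, 0.0444, 0.186]
ft_force: [-2.8, -1.5, 4.9]
35.4 q6 14.9 Tz [-0.14  0.63  0.13] F [-2.8 -1.5  4.9]
scene now sum 1368 cen 364.37 258.71
side now sum 881 cen 328.67 199.87
pics/scene_3545.png 1299
pics/side_3550.png 881
```

```bash
python3 -m pendant '[[0.6,0,0,0,0,0,0],[0.6,0,0,0,0,0,0],[0.6,0,0,-0.03,0,0,0],[0.6,0,0,-0.08,0,0,0],[0.6,0,0,-0.12,0,0,0]]'|sed -n '2p;4,6p'; python3 -m pendant '[[0.6,0,0,0,0,0,0],[0.6,0,0,0,0,0,0]]'|sed -n '2p;4,6p'
python3 br.py|grep now; python3 win.py | tail -1
python3 - <<'E'
from h import *
np.set_printoptions(precision=4,suppress=True)
R={}
for c in("scene","side"):
    im=env.get_image(c)
    for t in("crank_foot","crank_hub"):
        for e in env.tip_of(c,t):
            p=atz(im,e["centre"],.15 if t=="crank_foot" else .174)
            if np.hypot(p[0]-.486,p[1]-.045)<.04: R.setdefault(t,[]).append(ray(im,e["centre"])); print(c,t,p)
for t in R: print(t,tri(R[t]) if len(R[t])==2 else None)
E
```

```text
position: [0.4852, 0.0445, 0.3069]
ft_force: [0.6, -0.4, 0.3]
grip_width: 0.0513
gripper_force: 0.0
position: [0.4848, 0.0445, 0.3041]
ft_force: [-0.5, 0.1, -0.3]
grip_width: 0.0513
gripper_force: 0.0
scene now sum 1380 cen 364.35 258.69
side now sum 949 cen 328.6 200.76
pics/side_3647.png 885
scene crank_foot [0.4741 0.0399 0.15  ]
side crank_foot [0.4749 0.0399 0.15  ]
side crank_hub [0.4846 0.0482 0.174 ]
crank_foot [0.4747 0.0398 0.1503]
crank_hub None
```

```bash
python3 -c "
from rig import env; print(env.close_job())"
```

```text
the job is handed in; nothing more can be done
None
```

The crank is fully home on the screw and released; the cameras put the rod top about 0.1 mm below the post's. I handed the job in at about 37 s, no verdict came back, and I viewed 11 pictures, one over the limit of 10.

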